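# Ease the slide chamber's lid shut

## Task

Close the slide incubation chamber so that the slides inside are not jolted: nudge its open lid forward over the top with a fingertip, catch it from beneath on the outside of a finger as it falls, and lower it gently until it is fully shut. Do not pinch or squeeze the lid or lean hard on the chamber, and leave everything else on the table where it is.

Things in the scene. Friction and masses are not known exactly. Their poses are not given: they have to be found in the camera images.
- chamber: Slide incubation chamber: grey open-topped box fixed to the table, 125 mm deep (x), 180 wide (y), 100 tall, walls 6 mm, glass slides inside. Origin: centre of its underside. Its x points from the front wall to the hinge wall (roughly to the left, world +y, so the lid falls towards the right), z up.
- lid (a joint): Angle of the white lid, rad: 0 shut, 1.57 upright, 1.75 leaning back on its stop (its start, 1.70 to 1.75). About 0.3 kg, viscous hinge, no friction: tipped forward of upright it falls shut by itself, about 0.1 rad/s at 1.4 rad, 0.6 rad/s near level (a fifth more or less), some 4 s in all: too hard a landing. Only a finger beneath can slow it.
- lid_hinge (a point): Middle of the hinge line, at the chamber's hinge wall, 100 mm above the table, in the plane of the lid's underside. Its x points, when the lid is shut, the same way as the chamber's x.
- lid_edge (a point): Middle of the lid's free edge, on its underside, 155 mm from the hinge line. The lid is a flat plate 6 mm thick, 186 mm wide, no knob; shut, it overhangs the front wall by 30 mm, so that a finger can stay under this lip, in front of the wall, until the lid is home, and then drop away.
- stain_jar: Bystander: empty glass staining jar, 54 mm across, 85 mm tall, beside the chamber. Origin: centre of its underside.
- pot_a: Bystander: capped specimen pot, 46 mm across, 60 mm tall, near the chamber. Origin: centre of its underside.
- pot_b: Bystander: capped specimen pot like the other, near the chamber. Origin: centre of its underside.
- slide_box: Bystander: shut slide box 97 x 82 x 36 mm, beside the chamber. Origin: centre of its underside.
- reagent_bottle: Bystander: white bottle, 60 mm across, 150 mm tall, to the left. Origin: centre of its underside.
- dropper_bottle: Bystander: small amber bottle, 36 mm across, 85 mm tall, to the right. Origin: centre of its underside.
- slide_tray: Bystander: open grey tray with dividers, 120 x 160 x 30 mm, to the left. Origin: centre of its underside.
- brush: Bystander: small brush 170 mm long lying to the right. Origin: on its handle axis, underside.

How it is judged:
By the outcome, as a careful person would: the job done as asked, in the order asked, and still so for the second after the job is handed in, with the robot touching nothing.
It also fails if it takes over 51 s, if anything falls off the work surface, if the arm or the gripper's body presses on something with over 40 N, if the wrist force passes 120 N, or if a joint passes its speed limit or range.

## Robot

A 6-joint arm with a two-finger parallel gripper is mounted at the origin on the work surface. World frame = base frame: x ahead of the robot, y to its left, z up, the work surface at z = 0. Lengths are in m, angles in degrees, forces in N, time in s.
With the tool pointing down it reaches from about 0.3 to 0.75 m from the base axis. Payload 8.5 kg.
Tool frame: the origin (TCP) lies between the finger pads; the fingertips stand 19 mm ahead of it and the grasp point (between the pads) is the TCP; z points along the fingers, y is the direction in which the jaws open and shut (so a half turn about z gives the same grasp; the last joint's range is limited). The gripper opens to 85 mm and grips with 20 to 120 N. Pads are 22 mm wide; open, the fingers measure 114 mm over their backs; the gripper's body (76 mm by 85 mm) begins 54 mm behind the grasp point. The pads swing forward as they close: fully open they stand 13 mm farther back than shut.
Start: joints at [64.612, 21.807, 74.336, -0, 83.858, -12.336], TCP at [0.124, 0.536, 0.215] pointing down, gripper open.
Joint ranges: [-178.18, 178.18], [-50.72, 133.34], [12.68, 142.11], [-81.47, 261.47], [9.98, 163.14], [-165.26, 165.26]. Speed limits (degrees/s): [136.94, 136.94, 180, 180, 180, 180].

## Interface

Orientations are given as a 3x3 rotation matrix whose columns are the frame's x, y, z axes.
In Python, from rig import env gives the robot as it stands.
- The arm moves only by the shell command python3 -m pendant 'ROWS' [OPENING] [FORCE]. ROWS is JSON, a list of rows, each a list of 2 entries, a list of its own where there are three numbers: the shift along the tool's x, y, z scaled (see below), then the turn, a rotation vector about the tool's x, y, z scaled (see below). A call has 1 to 20 rows; each row shifts and turns the commanded pose from where the row before left it, along the tool's axes as they then stand; what a row does not reach is not made up. The controller multiplies each number of a shift by 0.1 m and each number of a turn by pi/2 rad. A row lasts 1/8 s, in which the tool goes at most 62.5 mm and 10.7 degrees, less where a joint would pass 70% of its speed; a pose out of reach is approached as far as the arm can. A call with a number of a shift or a turn outside -1 to 1 is refused whole. A call with a gripper value outside its range is refused whole. OPENING is the gripper command: -1 is shut, 1 is fully open, values between are in proportion, set as the call begins (- or left out, the last holds). The fingers move at their own pace and stop on an object; FORCE is the grip in N (left out, the last holds). Time passes only in rows, so rows that do not move let the fingers close. It gives the time, the measured TCP pose, the force and the opening at its end, in the units of the state.
- env.observe(): the state, without advancing time (a new reading comes with each control period).
- env.get_image(name): name is "scene" or "top"; returns a dict with "image" (480x640x3 uint8, red, green, blue), "K" (3x3 intrinsics, pixels), "R" (3x3) and "t" (3): a world point X has camera coordinates R X + t. Camera axes: x right, y down, z forward; pixel columns grow to the right and rows downward; lengths in m; the calibration is good to about 2 mm. A picture is of the moment at which its call begins. There is no depth.
- env.close_job(): hands the job in, once; it reports no verdict.
The state is a dict: "time_s": time; "q": joint angles; "qvel": joint speeds; "joint_efforts": joint torques, N m; "position": TCP position; "tool_rot": TCP orientation; "ft_force": force on the tool from outside, world axes, zero at the start; "wrist_torque": the same for the moment, N m; "grip_width": finger opening in m.
Only numpy, scipy, OpenCV 4.12 (cv2) and the standard library are available. Lean on these libraries where they do the work, as an engineer would, in place of code of your own. Each camera call takes 0.05 s, during which the arm holds its last target.

## Working session

There is one attempt and no reset: what is moved stays moved. The work goes in short steps, Python scripts to look and compute and a shell command to move; the robot and the scene stay as the last step left them, time stands still between calls to the robot, and variables do not carry over. Pictures are saved under pics/ and viewed, and the job is handed in when it is done.

```bash
ls; mkdir -p pics
python3 - <<'E'
from rig import env
import cv2
o=env.observe(); print({k:o[k] for k in("time_s","position","tool_rot","ft_force","grip_width")})
for n in("scene","top"):
    d=env.get_image(n); cv2.imwrite(f"pics/{n}0.png",d["image"][:,:,::-1]); print(n,d["K"],d["R"],d["t"])
E
```

```text
pics
{'time_s': 0.0, 'position': array([0.12407191, 0.53550576, 0.21431812]), 'tool_rot': array([[-9.74167943e-01,  2.25823847e-01, -6.39836557e-04],
       [ 2.25824512e-01,  9.74167134e-01, -1.29826669e-03],
       [ 3.30128166e-04, -1.40922057e-03, -9.99998953e-01]]), 'ft_force': array([-0.9927478 ,  0.37968981,  0.9230186 ]), 'grip_width': 0.08552569210756994}
scene [[614.9404102    0.         324.1208113 ]
 [  0.         614.9404102  239.74809299]
 [  0.           0.           1.        ]] [[-0.60269871  0.79791796 -0.00901079]
 [ 0.67317641  0.50234834 -0.54265981]
 [-0.42847145 -0.33312621 -0.83990424]] [ 0.34105741 -0.36420397  1.78098555]
top [[560.53892454   0.         317.6249357 ]
 [  0.         560.53892454 237.4233617 ]
 [  0.           0.           1.        ]] [[-0.02124704 -0.99976409 -0.00450851]
 [-0.99713494  0.02151819 -0.0725182 ]
 [ 0.0725981   0.00295479 -0.9973569 ]] [0.04102475 0.6102824  1.73360048]
```

View pics/scene0.png

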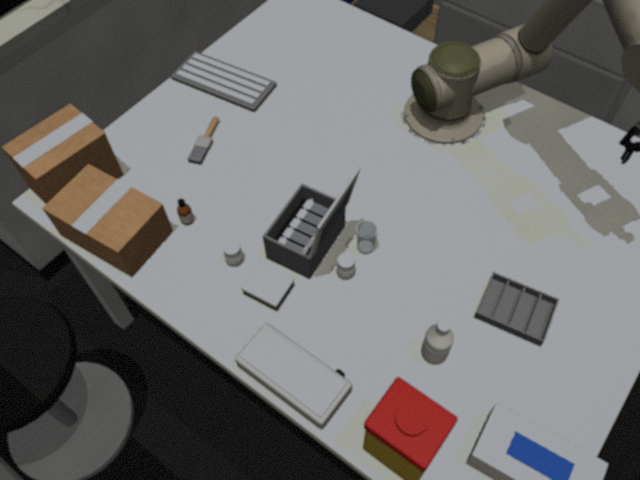

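View pics/top0.png

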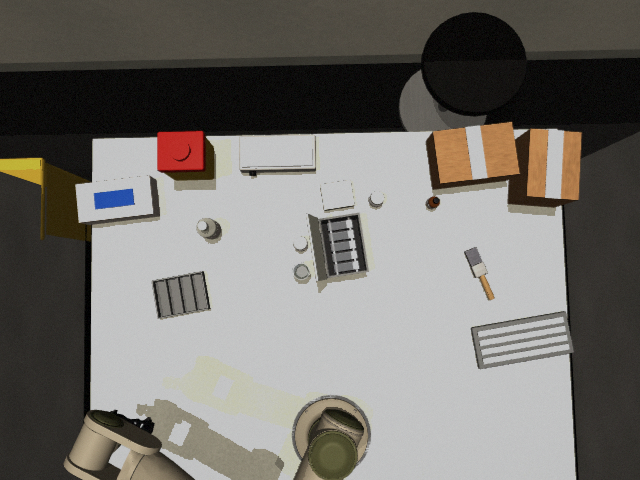

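The top view shows the chamber near (342,245), lid leaning left near (318,245), jar (302,271), pots (300,243) and (377,199), and the slide box (337,194). I'll zoom in next.

Run:
```python
import cv2
a=cv2.imread("pics/top0.png")[170:295,270:410]; cv2.imwrite("pics/topz.png",cv2.resize(a,None,fx=4.5,fy=4.5,interpolation=cv2.INTER_CUBIC))
a=cv2.imread("pics/scene0.png")[160:310,215:395]; cv2.imwrite("pics/scz.png",cv2.resize(a,None,fx=4,fy=4,interpolation=cv2.INTER_CUBIC))
```

```text
(no output)
```

View pics/topz.png

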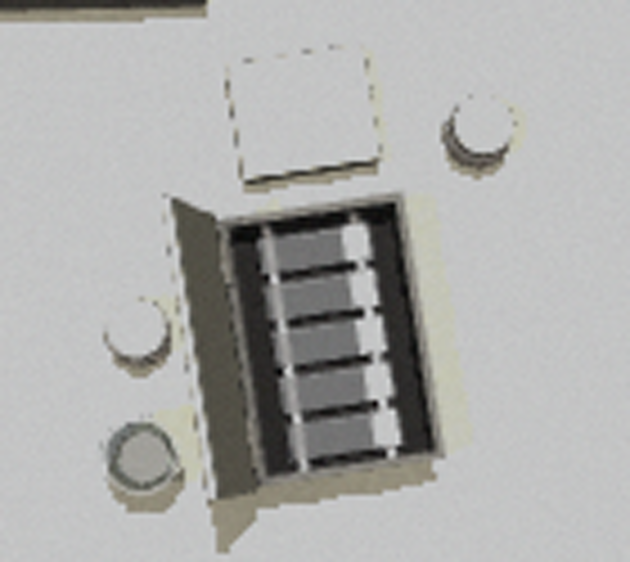

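View pics/scz.png

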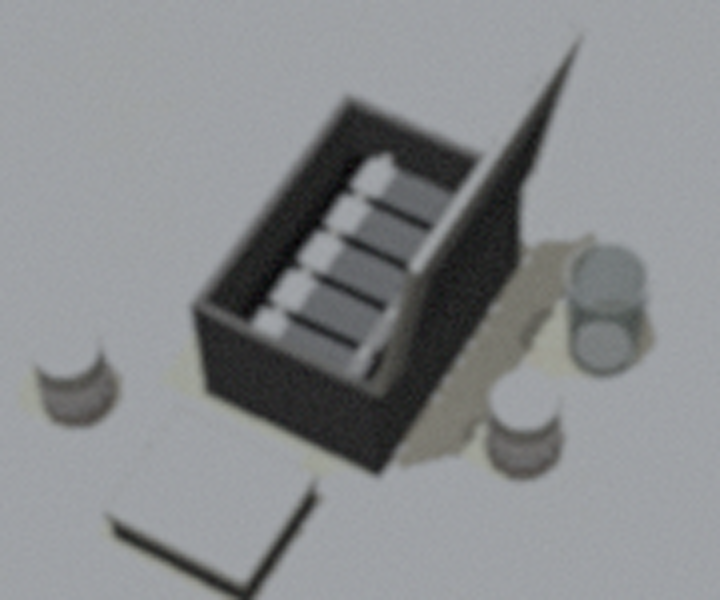

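```bash
cat > h.py <<'E'
import numpy as np
CAM={"scene":(np.array([[614.9404102,0,324.1208113],[0,614.9404102,239.74809299],[0,0,1]]),np.array([[-0.60269871,0.79791796,-0.00901079],[0.67317641,0.50234834,-0.54265981],[-0.42847145,-0.33312621,-0.83990424]]),np.array([0.34105741,-0.36420397,1.78098555])),
"top":(np.array([[560.53892454,0,317.6249357],[0,560.53892454,237.4233617],[0,0,1]]),np.array([[-0.02124704,-0.99976409,-0.00450851],[-0.99713494,0.02151819,-0.0725182],[0.0725981,0.00295479,-0.9973569]]),np.array([0.04102475,0.6102824,1.73360048]))}
def ray(n,uv,z):
    K,R,t=CAM[n]; c=-R.T@t; d=R.T@np.linalg.inv(K)@np.array([*uv,1.]); return c+d*(z-c[2])/d[2]
def proj(n,X):
    K,R,t=CAM[n]; p=K@(R@np.asarray(X)+t); return p[:2]/p[2]
Tz=lambda u,v:(270+u/4.5-.4,170+v/4.5-.4)
Sz=lambda u,v:(215+u/4-.4,160+v/4-.4)
E
python3 - <<'E'
from h import *
np.set_printoptions(precision=4,suppress=True)
for k,p in dict(FR_far=(402,194),FR_near=(440,455),H_near=(262,483),H_far=(222,217)).items(): print(k,ray("top",Tz(*p),.1))
for k,p in dict(front_near=(348,97),front_far=(193,305),hinge_far=(382,390)).items(): print("S",k,ray("scene",Sz(*p),.1))
for k,p in dict(lidfar=(172,198),lidnear=(210,500)).items(): print("edge",k,ray("top",Tz(*p),.252))
print("tip S",ray("scene",Sz(580,37),.252))
for k,p,z in (("potA",(140,327),.06),("jar",(146,452),.085),("potB",(484,126),.06),("boxc",(305,110),.036),("boxNL",(243,182),.036),("boxNR",(379,160),.036)): print(k,ray("top",Tz(*p),z))
E
```

```text
FR_far [ 0.6771 -0.0978  0.1   ]
FR_near [ 0.5027 -0.1184  0.1   ]
H_near [ 0.4868 -0.0001  0.1   ]
H_far [0.6642 0.0225 0.1   ]
S front_near [ 0.503  -0.1161  0.1   ]
S front_far [ 0.678  -0.0937  0.1   ]
S hinge_far [0.6578 0.0304 0.1   ]
edge lidfar [0.6601 0.0526 0.252 ]
edge lidnear [0.4769 0.0334 0.252 ]
tip S [0.4842 0.0387 0.252 ]
potA [0.5945 0.08   0.06  ]
jar [0.5091 0.0767 0.085 ]
potB [ 0.7272 -0.158   0.06  ]
boxc [ 0.7446 -0.0367  0.036 ]
boxNL [0.6952 0.0075 0.036 ]
boxNR [ 0.7085 -0.0871  0.036 ]
```

```bash
python3 -m pendant '[[[0,0,-0.4],[0,0,-0.075]],[[0,0,-0.4],[0,0,-0.075]],[[0,0,-0.4],[0,0,-0.075]]]' -1 20
```

```text
time_s: 0.48
position: [0.1241, 0.5355, 0.3359]
tool_rot: [[-0.992, -0.129, -0.0], [-0.129, 0.992, -0.001], [0.0, -0.001, -1.0]]
ft_force: [-0.3, 0.7, 0.6]
grip_width: 0.0322
```

```bash
python3 -m pendant '[[[-0.27,-0.35,0],[0,0,0]],[[-0.27,-0.35,0],[0,0,0]],[[-0.27,-0.35,0],[0,0,0]],[[-0.27,-0.35,0],[0,0,0]],[[-0.27,-0.35,0],[0,0,0]],[[-0.27,-0.35,0],[0,0,0]],[[-0.27,-0.35,0],[0,0,0]],[[-0.27,-0.35,0],[0,0,0]],[[-0.27,-0.35,0],[0,0,0]],[[-0.27,-0.35,0],[0,0,0]],[[-0.27,-0.35,0],[0,0,0]],[[-0.27,-0.35,0],[0,0,0]],[[-0.27,-0.35,0],[0,0,0]],[[-0.27,-0.35,0],[0,0,0]]]'
python3 - <<'E'
from rig import env
import cv2
o=env.observe();print(o["q"],o["ft_force"])
for n in("scene","top"):
    a=env.get_image(n)["image"][:,:,::-1]
    a=a[130:310,215:435] if n=="scene" else a[130:310,240:460]
    cv2.imwrite(f"pics/{n}1.png",cv2.resize(a,None,fx=3.3,fy=3.3,interpolation=cv2.INTER_CUBIC))
E
```

```text
time_s: 2.22
position: [0.5614, 0.0959, 0.3345]
tool_rot: [[-0.992, -0.125, -0.001], [-0.125, 0.992, 0.0], [0.001, 0.0, -1.0]]
ft_force: [0.3, 0.4, 0.8]
grip_width: -0.0002
[-2.21821544e+00  2.10186877e+01  5.62313340e+01  3.64111155e-03
  1.02800795e+02 -9.94123873e+01] [0.32902626 0.42444331 0.82625727]
```

View pics/scene1.png

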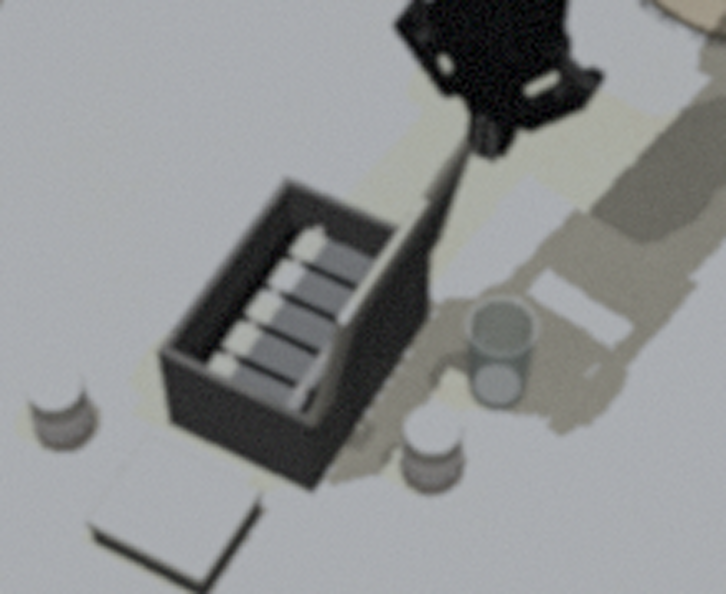

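View pics/top1.png

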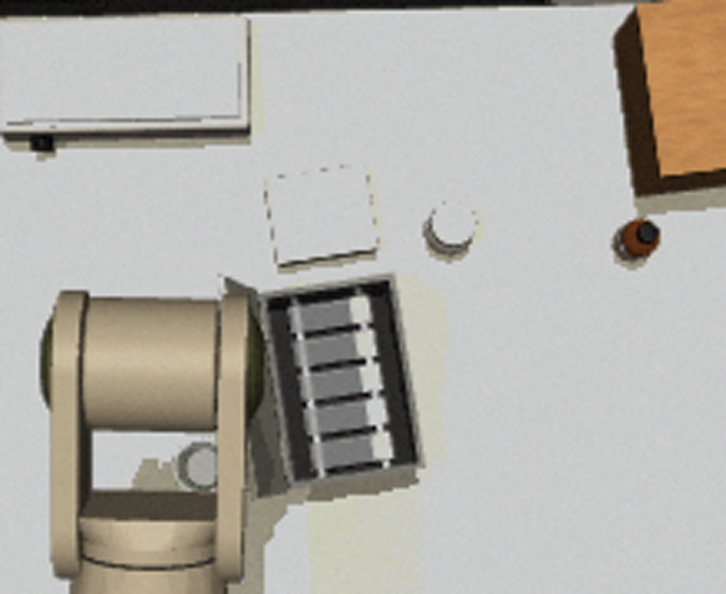

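Scene view: the closed fingertips (zoom px 490,150) stand behind and above the lid's top edge (zoom px 470,135), and everything is undisturbed. Before nudging I will rehearse the final low tilted pose clear of the lid, to check its reach.

```bash
python3 -c "
from h import *
print(proj('scene',[.5614,.0959,.3155]))"
python3 -m pendant '[[[0,-0.46,0],[0,0,0]],[[0,-0.46,0],[0,0,0]],[[0,-0.46,0],[0,0,0]],[[0,-0.46,0],[0,0,0]],[[0,-0.46,0],[0,0,0]],[[0,-0.46,0],[0,0,0]],[[0,-0.46,0],[0,0,0]]]'
python3 -m pendant '[[[0,0,0],[-0.093,0,0]],[[0,0,0],[-0.093,0,0]],[[0,0,0],[-0.093,0,0]],[[0,0,0],[-0.093,0,0]],[[0,0,0],[-0.093,0,0]],[[0,0,0],[-0.093,0,0]]]'
python3 -c "
from rig import env
print(env.observe()['q'])"
```

```text
[361.89228098 185.68859968]
time_s: 3.2
position: [0.6009, -0.2231, 0.3349]
tool_rot: [[-0.992, -0.126, -0.0], [-0.126, 0.992, 0.0], [0.0, 0.0, -1.0]]
ft_force: [0.4, 0.9, -0.7]
grip_width: 0.0002
time_s: 3.95
position: [0.6009, -0.222, 0.335]
tool_rot: [[-0.992, -0.08, -0.097], [-0.126, 0.631, 0.765], [0.0, 0.772, -0.636]]
ft_force: [0.1, 0.1, 0.4]
grip_width: -0.0003
[ -43.3932416    46.11468395   26.44789291   48.81219583  139.45188078
 -111.45232143]
```

```bash
python3 -m pendant '[[[0,-0.375,0.315],[0,0,0]],[[0,-0.375,0.315],[0,0,0]],[[0,-0.375,0.315],[0,0,0]],[[0,-0.375,0.315],[0,0,0]],[[0,-0.375,0.315],[0,0,0]]]'
python3 - <<'E'
from rig import env
import cv2,numpy as np
from h import proj
o=env.observe();print(o["q"],o["ft_force"])
p=o["position"];R=o["tool_rot"]
for n,(x0,y0) in dict(scene=(140,150),top=(300,130)).items():
    a=np.ascontiguousarray(env.get_image(n)["image"][:,:,::-1])[y0:y0+150,x0:x0+200]
    a=cv2.resize(a,None,fx=4,fy=4,interpolation=cv2.INTER_CUBIC)
    for q,c in((p,(0,0,255)),(p+.019*R[:,2],(0,255,0))):
        u=proj(n,q); print(n,u); cv2.circle(a,(int((u[0]-x0+.5)*4),int((u[1]-y0+.5)*4)),3,c,-1)
    cv2.imwrite(f"pics/{n}2.png",a)
E
```

```text
time_s: 4.58
position: [0.6007, -0.2205, 0.0886]
tool_rot: [[-0.992, -0.08, -0.097], [-0.126, 0.635, 0.762], [0.001, 0.769, -0.64]]
ft_force: [0.4, 0.1, -0.7]
grip_width: 0.0001
[ -43.27604882   53.93957031   49.62945185   32.68862696  115.26535366
 -136.86724978] [ 0.35601524  0.1482553  -0.66749549]
scene [244.27580844 191.82461742]
scene [249.73971814 197.09800187]
top [400.06269945 237.46677876]
top [394.73563466 238.46737969]
```

View pics/scene2.png

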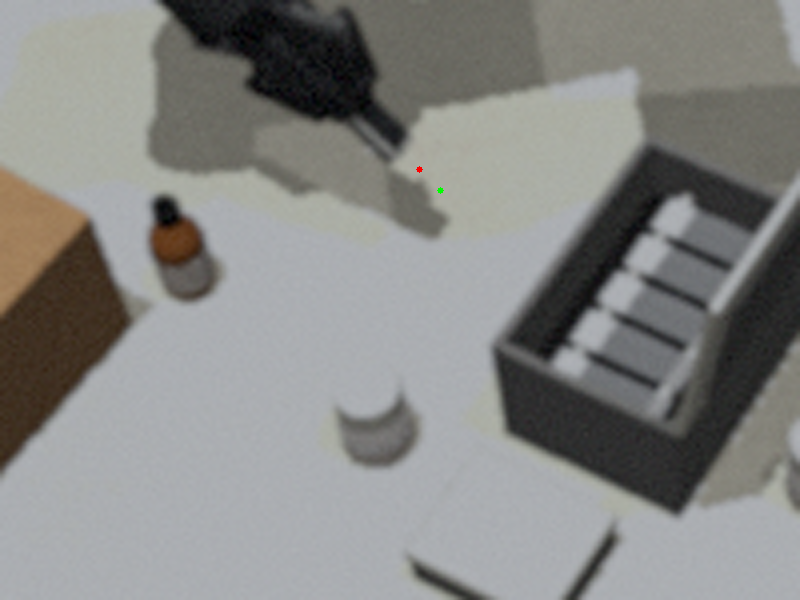

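View pics/top2.png

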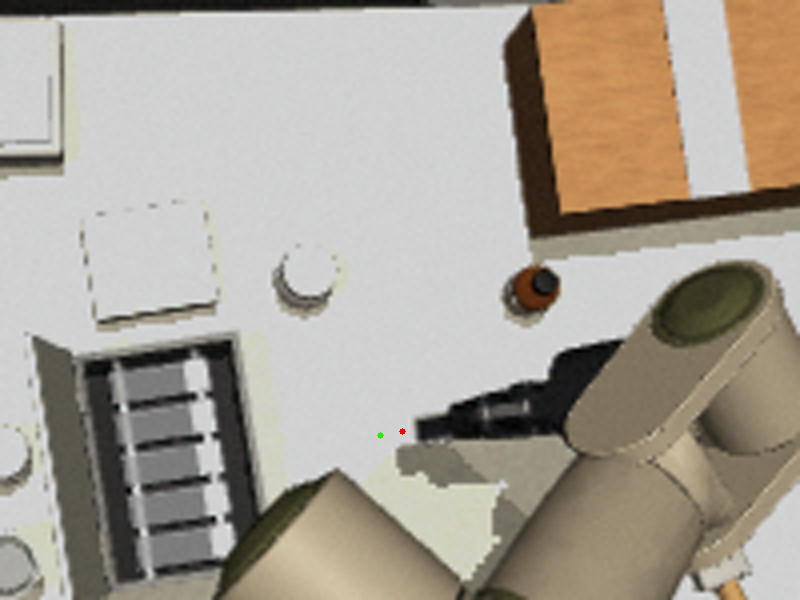

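Run:
```python
from rig import env
import cv2,numpy as np
from h import proj
p=env.observe();R=p["tool_rot"];p0=p["position"];print(p0)
out=[]
for n,(x0,y0) in dict(scene=(215,165),top=(375,215)).items():
    d=env.get_image(n); 
    K,Rr,t=d["K"],d["R"],d["t"]
    a=np.ascontiguousarray(d["image"][:,:,::-1])[y0:y0+45,x0:x0+50]
    a=cv2.convertScaleAbs(cv2.resize(a,None,fx=8,fy=8,interpolation=cv2.INTER_NEAREST),alpha=1.3)
    for s in(-.06,-.04,-.02,0,.019):
        q=K@(Rr@(p0+s*R[:,2])+t);u=q[:2]/q[2]; cv2.circle(a,(int((u[0]-x0+.5)*8),int((u[1]-y0+.5)*8)),3,(0,0,255) if s else (0,255,0),-1)
    out.append(a)
cv2.imwrite("pics/tip3.png",np.hstack(out))
```

```text
[ 0.59934734 -0.2194154   0.08550846]
```

View pics/tip3.png

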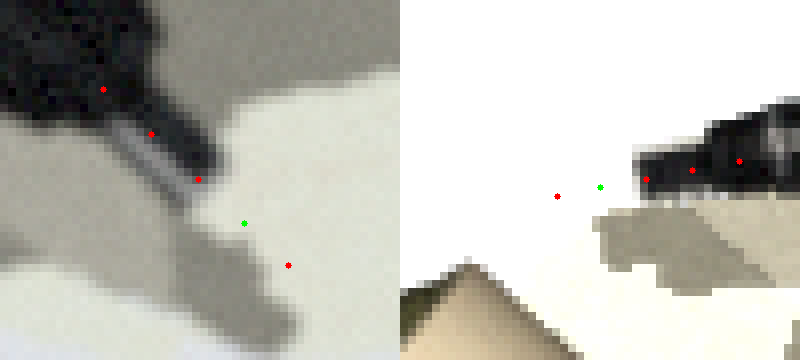

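Run:
```python
from h import *
np.set_printoptions(precision=4,suppress=True)
# chamber front-near rim corner & its grey shadow (zoom topz)
rim=ray("top",Tz(440,455),.1); sh=ray("top",Tz(436,481),0); print(rim,sh,(sh-rim)/.1)
s=ray("top",(399.6-.5,241.9-.5),0); print("finger shadow tip",s)
for uv in((215+197/8-.5,165+195/8-.5),(215+215/8-.5,165+155/8-.5)):print("S ray",[ray("scene",uv,z) for z in(.08,.1,.12)])
for uv in((375+236/8-.5,215+175/8-.5),):print("T ray",[ray("top",uv,z) for z in(.08,.1,.12)])
```

```text
[ 0.5027 -0.1184  0.1   ] [ 0.4858 -0.1235  0.    ] [-0.1698 -0.0513 -1.    ]
finger shadow tip [ 0.5944 -0.2298  0.    ]
S ray [array([ 0.5971, -0.2421,  0.08  ]), array([ 0.6072, -0.2298,  0.1   ]), array([ 0.6173, -0.2176,  0.12  ])]
S ray [array([ 0.5818, -0.248 ,  0.08  ]), array([ 0.5921, -0.2357,  0.1   ]), array([ 0.6025, -0.2234,  0.12  ])]
T ray [array([ 0.6044, -0.2337,  0.08  ]), array([ 0.6029, -0.2307,  0.1   ]), array([ 0.6015, -0.2277,  0.12  ])]
```

The two views put the visible fingertip at about (0.603, -0.231, 0.100). That is roughly 20 mm behind the reported TCP, where the brief puts it 19 mm ahead. A light touch on bare table will settle the tip length, so I'll do that before going near the lid.

```bash
python3 -m pendant '[[[0,0.3,-0.25],[0,0,0]],[[0,0,0],[0.093,0,0]],[[0,0,0],[0.093,0,0]],[[0,0,0],[0.093,0,0]],[[0,0,0],[0.093,0,0]],[[0,0,0],[0.093,0,0]],[[0,0,0],[0.093,0,0]]]'
python3 -m pendant '[[[0,0,0.4],[0,0,0]],[[0,0,0.4],[0,0,0]],[[0,0,0],[0,0,0]]]'
python3 - <<'E'
from rig import env
import cv2,numpy as np
o=env.observe();R=o["tool_rot"];p0=o["position"];print(p0,o["ft_force"])
out=[]
for n,(x0,y0) in dict(scene=(205,150),top=(375,205)).items():
    d=env.get_image(n);K,Rr,t=d["K"],d["R"],d["t"]
    a=np.ascontiguousarray(d["image"][:,:,::-1])[y0:y0+75,x0:x0+65]
    a=cv2.convertScaleAbs(cv2.resize(a,None,fx=6,fy=6,interpolation=cv2.INTER_NEAREST),alpha=1.2)
    for s in(-.06,-.04,-.02,0,.019):
        q=K@(Rr@(p0+s*R[:,2])+t);u=q[:2]/q[2]; cv2.circle(a,(int((u[0]-x0+.5)*6),int((u[1]-y0+.5)*6)),3,(0,0,255) if s else (0,255,0),-1)
    out.append(a)
cv2.imwrite("pics/tip4.png",np.hstack(out))
E
```

```text
time_s: 5.65
position: [0.6019, -0.2216, 0.1333]
tool_rot: [[-0.992, -0.124, 0.007], [-0.124, 0.992, -0.007], [-0.006, -0.008, -1.0]]
ft_force: [0.5, 0.6, -0.8]
grip_width: -0.0001
time_s: 6.02
position: [0.6006, -0.2208, 0.0494]
tool_rot: [[-0.992, -0.124, -0.001], [-0.124, 0.992, 0.001], [0.001, 0.001, -1.0]]
ft_force: [-0.8, -0.0, 0.9]
grip_width: 0.0003
[ 0.60057722 -0.22081832  0.0494269 ] [-0.79523479 -0.02797318  0.85627997]
```

View pics/tip4.png

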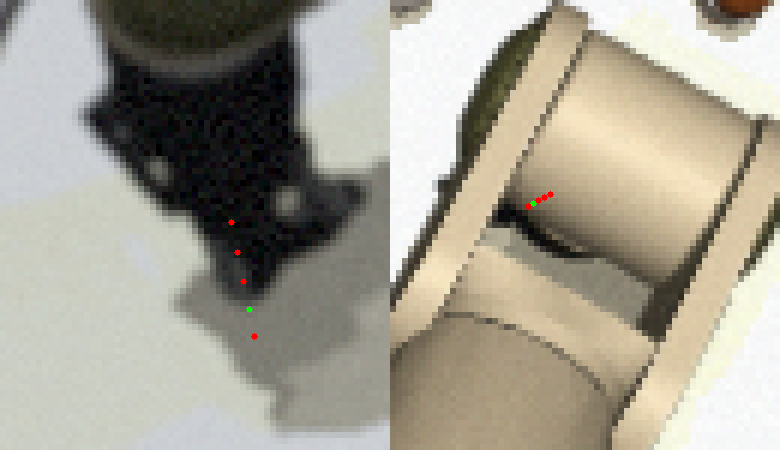

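```bash
python3 -m pendant '[[[0,0,0.13],[0,0,0]],[[0,0,0.10],[0,0,0]],[[0,0,0],[0,0,0]]]'
python3 -m pendant '[[[0,0,0.04],[0,0,0]],[[0,0,0.02],[0,0,0]],[[0,0,0],[0,0,0]]]'
```

```text
time_s: 6.5
position: [0.6005, -0.2212, 0.0253]
tool_rot: [[-0.992, -0.125, -0.001], [-0.125, 0.992, 0.001], [0.001, 0.001, -1.0]]
ft_force: [-0.5, 0.3, -0.1]
grip_width: -0.0
time_s: 6.88
position: [0.6008, -0.2214, 0.02]
tool_rot: [[-0.992, -0.125, -0.0], [-0.125, 0.992, 0.0], [0.0, 0.0, -1.0]]
ft_force: [-0.7, 0.1, -0.4]
grip_width: 0.0
```

```bash
python3 -m pendant '[[[0,0,0.02],[0,0,0]],[[0,0,0],[0,0,0]]]'
python3 -m pendant '[[[0,0,0.02],[0,0,0]],[[0,0,0],[0,0,0]]]'
```

```text
time_s: 7.12
position: [0.6008, -0.2214, 0.018]
tool_rot: [[-0.992, -0.125, -0.0], [-0.125, 0.992, 0.0], [0.0, 0.0, -1.0]]
ft_force: [-0.1, -0.5, 0.2]
grip_width: 0.0001
time_s: 7.38
position: [0.6008, -0.2214, 0.0159]
tool_rot: [[-0.992, -0.125, -0.0], [-0.125, 0.992, 0.0], [0.0, 0.0, -1.0]]
ft_force: [-0.1, 0.5, -0.6]
grip_width: 0.0001
```

```bash
python3 -m pendant '[[[0,0,0.03],[0,0,0]],[[0,0,0.03],[0,0,0]],[[0,0,0],[0,0,0]]]'
python3 -m pendant '[[[0,0,0.03],[0,0,0]],[[0,0,0.03],[0,0,0]],[[0,0,0],[0,0,0]]]'
python3 - <<'E'
from rig import env
import cv2,numpy as np
o=env.observe();print(o["position"],o["ft_force"],o["q"])
d=env.get_image("scene")
a=np.ascontiguousarray(d["image"][:,:,::-1])[140:260,180:300]
cv2.imwrite("pics/tip5.png",cv2.resize(a,None,fx=5,fy=5,interpolation=cv2.INTER_CUBIC))
E
```

```text
time_s: 7.75
position: [0.6007, -0.2213, 0.0097]
tool_rot: [[-0.992, -0.125, -0.001], [-0.125, 0.992, 0.0], [0.001, 0.0, -1.0]]
ft_force: [0.1, -0.1, 1.1]
grip_width: -0.0002
time_s: 8.12
position: [0.6007, -0.2213, 0.0038]
tool_rot: [[-0.992, -0.125, -0.001], [-0.125, 0.992, 0.0], [0.001, 0.0, -1.0]]
ft_force: [-0.1, 0.3, -0.4]
grip_width: 0.0
[ 0.60067706 -0.22132007  0.00375282] [-0.13624529  0.34951641 -0.4425948 ] [-3.08021010e+01  4.23717263e+01  7.42450860e+01 -2.24339935e-03
  6.34188498e+01 -1.28001462e+02]
```

View pics/tip5.png

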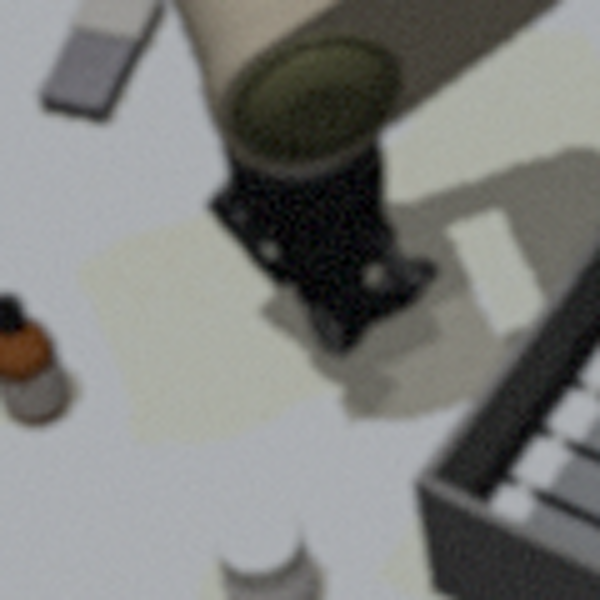

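```bash
python3 -m pendant '[[[0,0,0.04],[0,0,0]],[[0,0,0.04],[0,0,0]],[[0,0,0.04],[0,0,0]],[[0,0,0],[0,0,0]]]'
python3 -m pendant '[[[0,0,0.02],[0,0,0]],[[0,0,0.02],[0,0,0]],[[0,0,0],[0,0,0]]]'
```

```text
time_s: 8.68
position: [0.6006, -0.2213, -0.0084]
tool_rot: [[-0.992, -0.125, -0.001], [-0.125, 0.992, 0.0], [0.001, 0.0, -1.0]]
ft_force: [-0.4, -1.0, 0.1]
grip_width: 0.0001
time_s: 9.05
position: [0.6008, -0.2214, -0.012]
tool_rot: [[-0.992, -0.125, -0.0], [-0.125, 0.992, 0.0], [0.0, 0.0, -1.0]]
ft_force: [-0.1, 0.9, -0.3]
grip_width: 0.0003
```

```bash
python3 -m pendant '[[[0,0,0.02],[0,0,0]],[[0,0,0.015],[0,0,0]],[[0,0,0],[0,0,0]]]'
python3 -m pendant '[[[0,0,0.015],[0,0,0]],[[0,0,0.015],[0,0,0]],[[0,0,0],[0,0,0]]]'
```

```text
time_s: 9.43
position: [0.6008, -0.2214, -0.0156]
tool_rot: [[-0.992, -0.125, -0.0], [-0.125, 0.992, 0.0], [0.0, 0.0, -1.0]]
ft_force: [1.2, 0.5, 0.2]
grip_width: 0.0001
time_s: 9.8
position: [0.601, -0.2215, -0.0164]
tool_rot: [[-0.992, -0.125, 0.001], [-0.125, 0.992, -0.001], [-0.001, -0.001, -1.0]]
ft_force: [-6.2, 2.8, 15.8]
grip_width: 0.0
```

Touch found at reported TCP z of about -0.0155, so the real fingertip lies about 15.5 mm behind the reported TCP. That matches both camera views and contradicts the stated 19 mm ahead. I'll plan with the true tip and go behind the lid.

```bash
python3 -m pendant '[[[0,0,-0.3],[0,0,0]],[[0,0,-0.6],[0,0,0]],[[0,0,-0.6],[0,0,0]],[[0,0,-0.6],[0,0,0]],[[0,0,-0.6],[0,0,0]],[[0,0,-0.6],[0,0,0]],[[0,0.4,0],[0,0,0]],[[0,0.46,0],[0,0,0]],[[0,0.46,0],[0,0,0]],[[0,0.46,0],[0,0,0]],[[0,0.46,0],[0,0,0]],[[0,0.46,0],[0,0,0]],[[0,0.46,0],[0,0,0]],[[0,0,0],[0,0,0]]]'
python3 -m pendant '[[[0,0,0.3],[0,0,0]],[[0,0,0.3],[0,0,0]],[[0,0,0.3],[0,0,0]],[[0,0,0],[0,0,0]]]'
python3 - <<'E'
from rig import env
import cv2,numpy as np
o=env.observe();p=o["position"];R=o["tool_rot"];print(p,o["ft_force"],o["q"])
xc=np.array([-.125,.992,0]);w=np.array([.992,.125,0]);h=np.array([.5744,.0175,.1])
print("T X,w,Z",[(p-.0155*R[:,2]-h)@v for v in(xc,w)],(p-.0155*R[:,2])[2])
d=env.get_image("scene")
a=np.ascontiguousarray(d["image"][:,:,::-1])[140:270,270:400]
cv2.imwrite("pics/pre6.png",cv2.resize(a,None,fx=4.6,fy=4.6,interpolation=cv2.INTER_CUBIC))
E
```

```text
time_s: 11.55
position: [0.5606, 0.0946, 0.3119]
tool_rot: [[-0.992, -0.129, 0.0], [-0.129, 0.992, 0.0], [-0.0, 0.0, -1.0]]
ft_force: [0.6, -0.1, 0.1]
grip_width: 0.0001
time_s: 12.05
position: [0.5605, 0.0912, 0.2199]
tool_rot: [[-0.992, -0.124, -0.004], [-0.124, 0.992, -0.0], [0.004, 0.001, -1.0]]
ft_force: [0.6, -0.5, 1.0]
grip_width: -0.0
[0.56053053 0.09119972 0.21986829] [ 0.59345945 -0.4805292   0.982272  ] [-2.69361714e+00  2.35546493e+01  7.06901442e+01 -1.23327819e-02
  8.60117623e+01 -9.98361113e+01]
T X,w,Z [np.float64(0.0748351850454666), np.float64(-0.004477109503117768)] 0.2353681318330595
```

View pics/pre6.png

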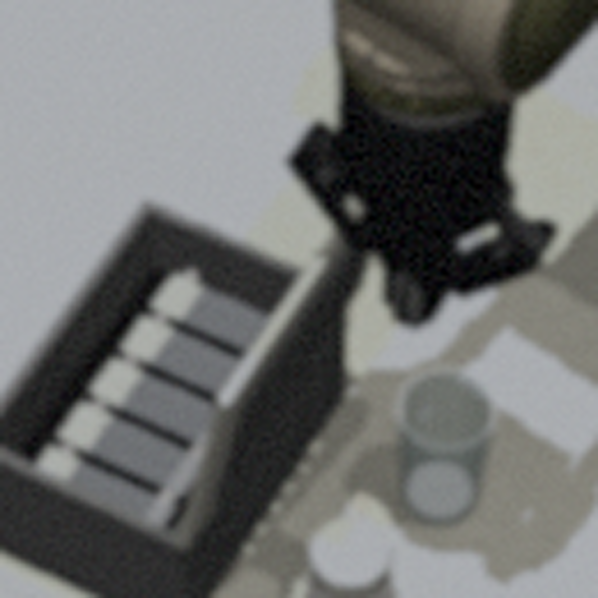

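The picture shows the fingertips (zoom px 410,310) behind the lid at half depth. The jar and pot stand clear below. Now the slow nudge.

```bash
python3 -m pendant '[[[0,-0.12,0],[0,0,0]],[[0,-0.12,0],[0,0,0]],[[0,-0.055,0],[0,0,0]],[[0,-0.055,0],[0,0,0]],[[0,-0.055,0],[0,0,0]],[[0,-0.055,0],[0,0,0]],[[0,-0.055,0],[0,0,0]],[[0,-0.055,0],[0,0,0]],[[0,-0.055,0],[0,0,0]],[[0,-0.055,0],[0,0,0]]]'
python3 - <<'E'
from rig import env
import cv2,numpy as np
o=env.observe();p=o["position"];R=o["tool_rot"];print(p,o["ft_force"])
xc=np.array([-.125,.992,0]);w=np.array([.992,.125,0]);h=np.array([.5744,.0175,.1])
print("T X,w,Z",[(p-.0155*R[:,2]-h)@v for v in(xc,w)],(p-.0155*R[:,2])[2])
d=env.get_image("scene")
a=np.ascontiguousarray(d["image"][:,:,::-1])[140:270,250:400]
cv2.imwrite("pics/n7.png",cv2.resize(a,None,fx=4.6,fy=4.6,interpolation=cv2.INTER_CUBIC))
E
```

```text
time_s: 13.35
position: [0.5698, 0.0243, 0.2216]
tool_rot: [[-0.992, -0.125, 0.0], [-0.125, 0.992, -0.0], [-0.0, -0.0, -1.0]]
ft_force: [0.4, 1.3, -0.1]
grip_width: 0.0004
[0.56983703 0.02425926 0.2215745 ] [ 0.40850284  1.25592852 -0.08774153]
T X,w,Z [np.float64(0.007275857790139472), np.float64(-0.003681957397451984)] 0.23707449647508536
```

View pics/n7.png

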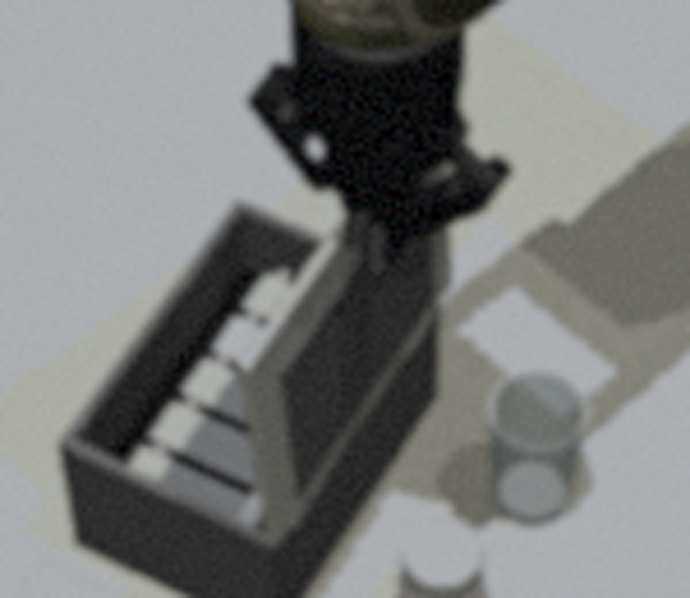

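Run:
```python
from h import *
xc=np.array([-.125,.992,0]);w=np.array([.992,.125,0]);h=np.array([.5744,.0175,.1])
for th in(1.35,1.4,1.45,1.5,1.55,1.6):
    c,s=np.cos(th),np.sin(th)
    E=h+w*.093-xc*.155*c+np.array([0,0,.155*s]); O=E+.006*(xc*s+np.array([0,0,c]))
    print(th,[((proj("scene",q)-[250,140]+.5)*4.6).round() for q in(E,O,h+w*.093)])
```

```text
1.35 [array([191., 348.]), array([202., 352.]), array([266., 552.])]
1.4 [array([205., 353.]), array([216., 357.]), array([266., 552.])]
1.45 [array([219., 359.]), array([231., 363.]), array([266., 552.])]
1.5 [array([234., 365.]), array([245., 369.]), array([266., 552.])]
1.55 [array([249., 371.]), array([260., 376.]), array([266., 552.])]
1.6 [array([263., 378.]), array([275., 384.]), array([266., 552.])]
```

The lid's far top corner at zoom px (245,378) gives about 1.54 rad, only just past upright, so I'll nudge about 12 mm more.

```bash
python3 -m pendant '[[[0,-0.04,0],[0,0,0]],[[0,-0.04,0],[0,0,0]],[[0,-0.04,0],[0,0,0]]]'
python3 - <<'E'
from rig import env
import cv2,numpy as np
o=env.observe();p=o["position"];R=o["tool_rot"];print(p,o["ft_force"])
d=env.get_image("scene")
a=np.ascontiguousarray(d["image"][:,:,::-1])[140:270,250:400]
cv2.imwrite("pics/n8.png",cv2.resize(a,None,fx=4.6,fy=4.6,interpolation=cv2.INTER_CUBIC))
E
```

```text
time_s: 13.78
position: [0.5713, 0.0125, 0.2216]
tool_rot: [[-0.992, -0.125, -0.0], [-0.125, 0.992, 0.0], [0.0, 0.0, -1.0]]
ft_force: [-0.3, 0.4, 0.1]
grip_width: 0.0
[0.5712926  0.01250862 0.22156355] [-0.32575414  0.4411492   0.05988615]
```

View pics/n8.png

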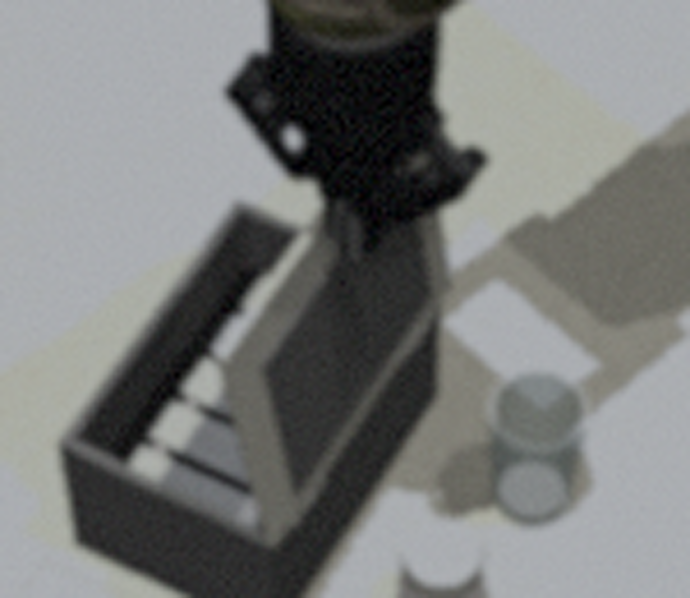

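Corner at zoom px (225,368) gives about 1.47 rad, so the lid is falling on its own. Next, lift, pass over the top and come down in front.

```bash
python3 -m pendant '[[[0,0,-0.34],[0,0,0]],[[0,0,-0.34],[0,0,0]],[[0,-0.42,0],[0,0,0]],[[0,-0.42,0],[0,0,0]]]'
cat > st.py <<'E'
from rig import env
import cv2,numpy as np,sys
from h import proj
o=env.observe();p=o["position"];R=o["tool_rot"]
xc=np.array([-.125,.992,0]);w=np.array([.992,.125,0]);h=np.array([.5744,.0175,.1])
T=p-.0155*R[:,2]
phi=np.degrees(np.arctan2(-R[2,2],R[:,2]@xc))
print("t",o["time_s"],"F",o["ft_force"].round(1),"T X,w,Z",((T-h)@xc).round(4),((T-h)@w).round(4),T[2].round(4),"phi",phi.round(1),"q",o["q"].round(0))
d=env.get_image("scene")
x0,y0=225,130
a=np.ascontiguousarray(d["image"][:,:,::-1])[y0:y0+150,x0:x0+160]
a=cv2.resize(a,None,fx=4,fy=4,interpolation=cv2.INTER_CUBIC)
for i,th in enumerate(np.arange(0,1.6,.1)):
    E=h+w*.093-xc*.155*np.cos(th)+np.array([0,0,.155*np.sin(th)])
    u=(proj("scene",E)-[x0,y0]+.5)*4; u=u.astype(int)
    cv2.circle(a,tuple(u),2,(0,0,255) if i%5 else (0,255,0),-1)
cv2.imwrite("pics/%s.png"%sys.argv[1],a)
E
python3 st.py c9
```

```text
time_s: 14.32
position: [0.5819, -0.0714, 0.2901]
tool_rot: [[-0.992, -0.126, 0.001], [-0.126, 0.992, -0.0], [-0.001, -0.001, -1.0]]
ft_force: [0.4, 0.6, 0.0]
grip_width: -0.0003
t 14.325 F [0.4 0.6 0. ] T X,w,Z -0.0892 -0.0037 0.3056 phi 90.0 q [ -19.   23.   60.   -0.   97. -116.]
```

View pics/c9.png

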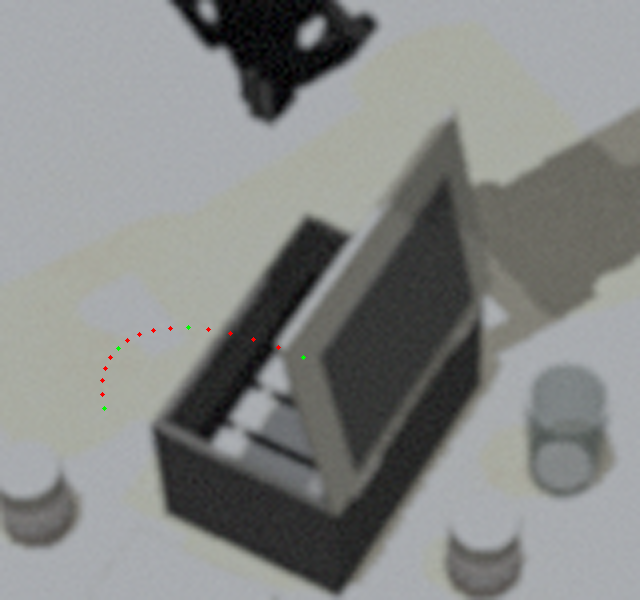

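```bash
python3 -m pendant '[[[0,0,0.46],[-0.083,0,0]],[[0,0.04,0.47],[-0.083,0,0]],[[0,0,0],[0,0,0]]]'
python3 st.py c10
```

```text
time_s: 14.75
position: [0.5793, -0.0614, 0.1945]
tool_rot: [[-0.992, -0.117, -0.039], [-0.123, 0.958, 0.258], [0.007, 0.26, -0.965]]
ft_force: [0.4, -1.2, 0.9]
grip_width: 0.0004
t 14.75 F [ 0.4 -1.2  0.9] T X,w,Z -0.0829 -0.0049 0.2094 phi 74.9 q [ -24.   29.   68.   13.   92. -121.]
```

View pics/c10.png

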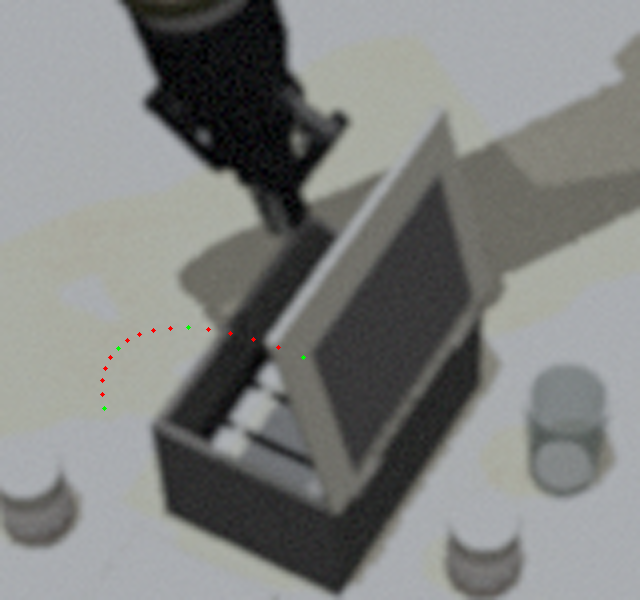

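Lid is at about 1.37 rad and the finger is in front of and below its edge. I'll let it settle onto the finger.

```bash
python3 -m pendant '[[[0,0,0],[0,0,0]],[[0,0,0],[0,0,0]],[[0,0,0],[0,0,0]],[[0,0,0],[0,0,0]],[[0,0,0],[0,0,0]],[[0,0,0],[0,0,0]],[[0,0,0],[0,0,0]],[[0,0,0],[0,0,0]],[[0,0,0],[0,0,0]],[[0,0,0],[0,0,0]],[[0,0,0],[0,0,0]]]'
python3 st.py c11
```

```text
time_s: 16.18
position: [0.5805, -0.0606, 0.1975]
tool_rot: [[-0.992, -0.121, -0.032], [-0.125, 0.959, 0.256], [-0.0, 0.258, -0.966]]
ft_force: [-0.8, -0.2, 1.2]
grip_width: 0.0001
t 16.175 F [-0.8 -0.2  1.2] T X,w,Z -0.0823 -0.0037 0.2125 phi 75.1 q [ -24.   28.   68.   13.   91. -121.]
```

View pics/c11.png

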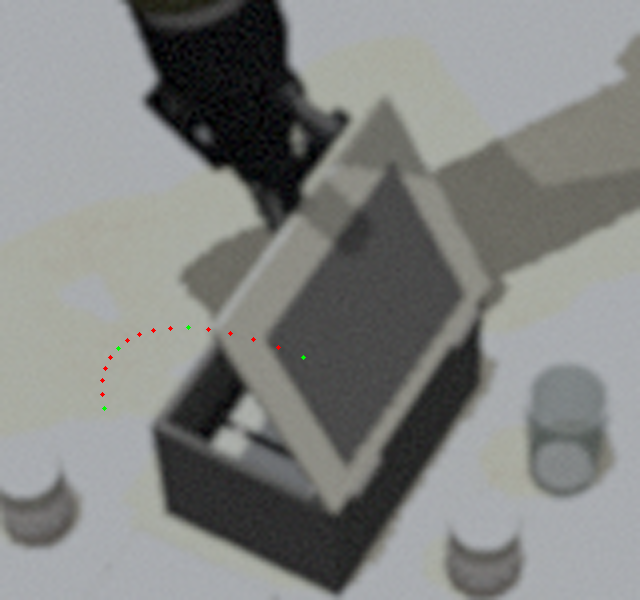

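```bash
python3 -m pendant '[[[0,0,0],[0,0,0]],[[0,0,0],[0,0,0]],[[0,0,0],[0,0,0]]]'
python3 st.py c12
```

```text
time_s: 16.6
position: [0.5805, -0.0606, 0.1975]
tool_rot: [[-0.992, -0.121, -0.032], [-0.125, 0.959, 0.256], [-0.0, 0.258, -0.966]]
ft_force: [0.4, -0.5, 0.5]
grip_width: 0.0
t 16.6 F [ 0.4 -0.5  0.5] T X,w,Z -0.0823 -0.0037 0.2125 phi 75.1 q [ -24.   28.   68.   13.   91. -121.]
```

View pics/c12.png

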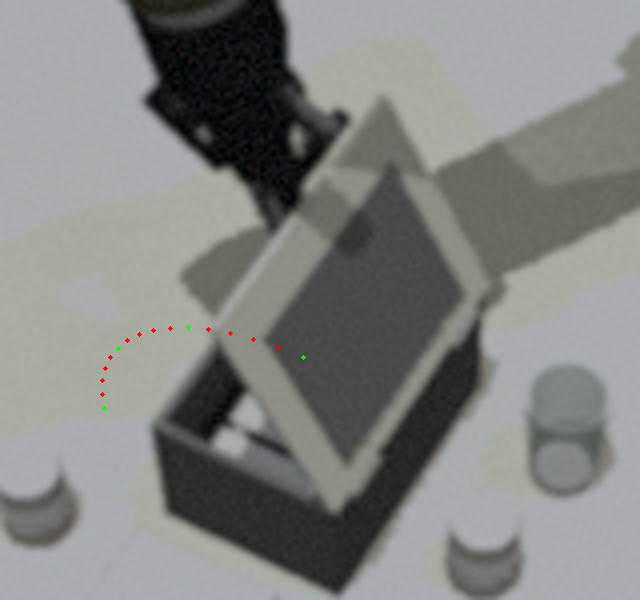

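The lid has stopped at about 1.13 rad, with the corner at px (217,332) in both pictures, so it rests on the finger's back. I'll compute the lowering rows next.

```bash
cat > seg.py <<'E'
import numpy as np
from scipy.optimize import least_squares
SH=-.0075
def tcp(th):
    ph=np.radians(40+35*np.clip(th,0,None)/1.13); d=np.array([np.cos(ph),-np.sin(ph)]);n=np.array([np.sin(ph),np.cos(ph)])
    E=np.array([-.155*np.cos(th)+SH,.1+.155*np.sin(th)])
    return E-.0145*n+(.0245+.0155)*d,ph
def run(p,ph,r,N):
    p=p.copy()
    for _ in range(N):
        d=np.array([np.cos(ph),-np.sin(ph)]);n=np.array([np.sin(ph),np.cos(ph)])
        p=p+.1*(r[0]*n+r[1]*d); ph=ph-r[2]*np.pi/2*-1
    return p,ph
p,ph=tcp(1.13);print("start",p,np.degrees(ph))
for th,N in((.93,10),(.63,12),(.33,12),(.1,12),(.02,9),(-.06,10)):
    q,f=tcp(th)
    s=least_squares(lambda r:np.r_[(run(p,ph,r,N)[0]-q)*100,(run(p,ph,r,N)[1]-f)*10],[0,0,0]).x
    r=np.r_[s[:2].round(3),s[2].round(4)]
    p,ph=run(p,ph,r,N); print(th,N,"y,z,turnx",r,"->",p.round(4),np.degrees(ph).round(1),"target",q.round(4))
E
python3 seg.py
```

```text
start [-0.07728543  0.19779398] 75.0
0.93 10 y,z,turnx [-0.026   0.009  -0.0069] -> [-0.0993  0.1813] 68.8 target [-0.0992  0.1817]
0.63 12 y,z,turnx [-0.031   0.015  -0.0086] -> [-0.1251  0.1491] 59.5 target [-0.1249  0.1495]
0.33 12 y,z,turnx [-0.028   0.02   -0.0086] -> [-0.139   0.1102] 50.2 target [-0.1397  0.1102]
0.1 12 y,z,turnx [-0.021   0.018  -0.0066] -> [-0.1427  0.0773] 43.1 target [-0.1424  0.0776]
0.02 9 y,z,turnx [-0.008  0.009 -0.003] -> [-0.1415  0.0665] 40.7 target [-0.1415  0.0661]
-0.06 10 y,z,turnx [-0.009   0.009  -0.0007] -> [-0.1404  0.0538] 40.0 target [-0.1409  0.0539]
```

```bash
python3 -m pendant '[[[0,-0.026,0.009],[-0.007,0,0]],[[0,-0.026,0.009],[-0.007,0,0]],[[0,-0.026,0.009],[-0.007,0,0]],[[0,-0.026,0.009],[-0.007,0,0]],[[0,-0.026,0.009],[-0.007,0,0]],[[0,-0.026,0.009],[-0.007,0,0]],[[0,-0.026,0.009],[-0.007,0,0]],[[0,-0.026,0.009],[-0.007,0,0]],[[0,-0.026,0.009],[-0.007,0,0]],[[0,-0.026,0.009],[-0.007,0,0]]]'
python3 st.py c13
```

```text
time_s: 17.9
position: [0.5833, -0.0826, 0.1809]
tool_rot: [[-0.992, -0.117, -0.046], [-0.125, 0.924, 0.36], [0.0, 0.363, -0.932]]
ft_force: [0.2, -0.6, -0.0]
grip_width: -0.0
t 17.9 F [ 0.2 -0.6 -0. ] T X,w,Z -0.106 -0.0037 0.1953 phi 68.7 q [ -28.   31.   67.   17.   94. -126.]
```

View pics/c13.png

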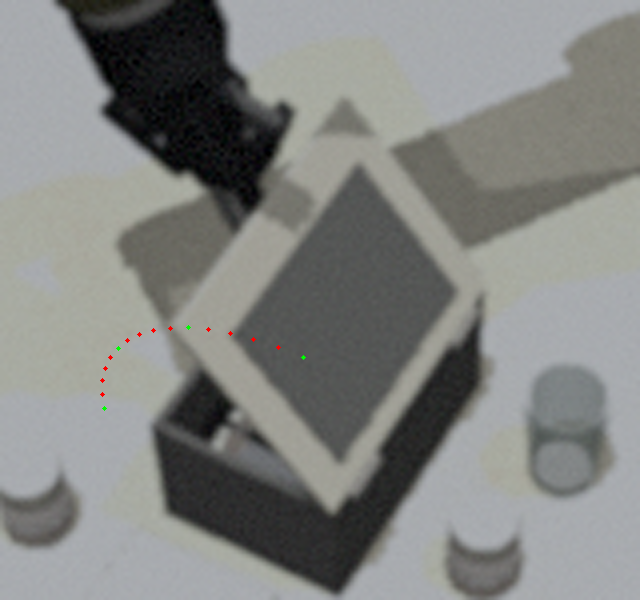

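The lid follows at about 0.95 rad on the finger. I'll continue lowering.

```bash
python3 -m pendant '[[[0,-0.031,0.015],[-0.0085,0,0]],[[0,-0.031,0.015],[-0.0085,0,0]],[[0,-0.031,0.015],[-0.0085,0,0]],[[0,-0.031,0.015],[-0.0085,0,0]],[[0,-0.031,0.015],[-0.0085,0,0]],[[0,-0.031,0.015],[-0.0085,0,0]],[[0,-0.031,0.015],[-0.0085,0,0]],[[0,-0.031,0.015],[-0.0085,0,0]],[[0,-0.031,0.015],[-0.0085,0,0]],[[0,-0.031,0.015],[-0.0085,0,0]],[[0,-0.031,0.015],[-0.0085,0,0]],[[0,-0.031,0.015],[-0.0085,0,0]]]'
python3 st.py c14
```

```text
time_s: 19.45
position: [0.5865, -0.1082, 0.1486]
tool_rot: [[-0.992, -0.108, -0.064], [-0.125, 0.855, 0.503], [0.0, 0.507, -0.862]]
ft_force: [0.4, -0.5, -0.2]
grip_width: -0.0001
t 19.45 F [ 0.4 -0.5 -0.2] T X,w,Z -0.1341 -0.0037 0.162 phi 59.5 q [ -33.   37.   66.   23.   98. -131.]
```

View pics/c14.png

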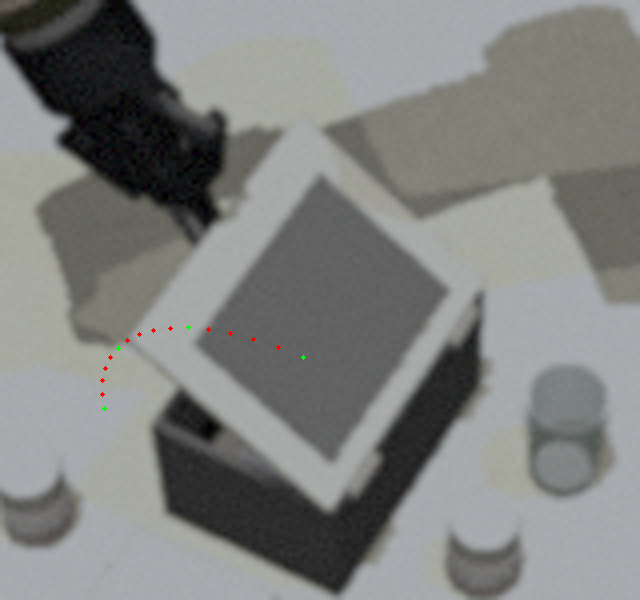

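Lid at about 0.65 rad, still resting on the finger. I'll continue.

```bash
python3 -m pendant '[[[0,-0.028,0.02],[-0.0085,0,0]],[[0,-0.028,0.02],[-0.0085,0,0]],[[0,-0.028,0.02],[-0.0085,0,0]],[[0,-0.028,0.02],[-0.0085,0,0]],[[0,-0.028,0.02],[-0.0085,0,0]],[[0,-0.028,0.02],[-0.0085,0,0]],[[0,-0.028,0.02],[-0.0085,0,0]],[[0,-0.028,0.02],[-0.0085,0,0]],[[0,-0.028,0.02],[-0.0085,0,0]],[[0,-0.028,0.02],[-0.0085,0,0]],[[0,-0.028,0.02],[-0.0085,0,0]],[[0,-0.028,0.02],[-0.0085,0,0]]]'
python3 st.py c15
```

```text
time_s: 21.0
position: [0.5882, -0.1219, 0.1098]
tool_rot: [[-0.992, -0.096, -0.08], [-0.125, 0.764, 0.633], [0.0, 0.638, -0.77]]
ft_force: [-0.4, 0.1, -1.3]
grip_width: -0.0002
t 21.0 F [-0.4  0.1 -1.3] T X,w,Z -0.1499 -0.0037 0.1217 phi 50.3 q [ -36.   43.   65.   28.  101. -135.]
```

View pics/c15.png

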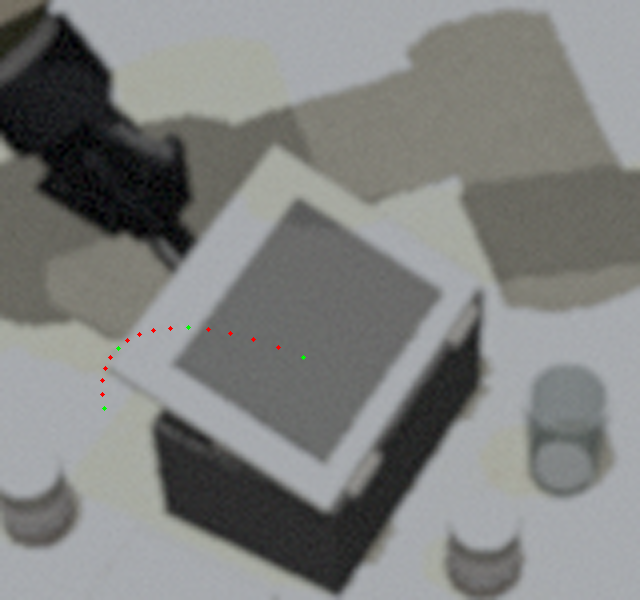

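Lid at about 0.33 rad, as planned. I'll continue.

```bash
python3 -m pendant '[[[0,-0.021,0.018],[-0.0065,0,0]],[[0,-0.021,0.018],[-0.0065,0,0]],[[0,-0.021,0.018],[-0.0065,0,0]],[[0,-0.021,0.018],[-0.0065,0,0]],[[0,-0.021,0.018],[-0.0065,0,0]],[[0,-0.021,0.018],[-0.0065,0,0]],[[0,-0.021,0.018],[-0.0065,0,0]],[[0,-0.021,0.018],[-0.0065,0,0]],[[0,-0.021,0.018],[-0.0065,0,0]],[[0,-0.021,0.018],[-0.0065,0,0]],[[0,-0.021,0.018],[-0.0065,0,0]]]'
python3 st.py c16
```

```text
time_s: 22.42
position: [0.5887, -0.1256, 0.0797]
tool_rot: [[-0.992, -0.087, -0.09], [-0.125, 0.688, 0.715], [0.0, 0.72, -0.694]]
ft_force: [-0.3, -0.5, -0.8]
grip_width: 0.0001
t 22.425 F [-0.3 -0.5 -0.8] T X,w,Z -0.1549 -0.0037 0.0904 phi 43.9 q [ -37.   47.   64.   32.  102. -137.]
```

View pics/c16.png

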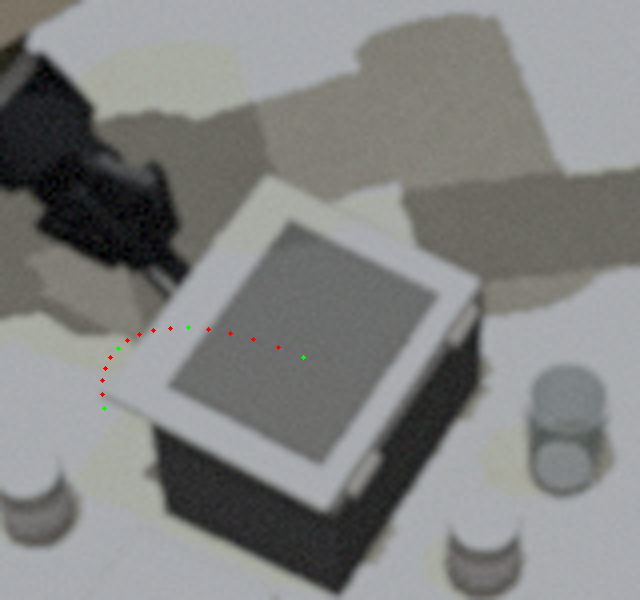

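About 0.12 rad left. Final approach straight down at about 9 mm/s.

```bash
python3 -m pendant '[[[0,-0.008,0.008],[0,0,0]],[[0,-0.008,0.008],[0,0,0]],[[0,-0.008,0.008],[0,0,0]],[[0,-0.008,0.008],[0,0,0]],[[0,-0.008,0.008],[0,0,0]],[[0,-0.008,0.008],[0,0,0]],[[0,-0.008,0.008],[0,0,0]],[[0,-0.008,0.008],[0,0,0]],[[0,-0.008,0.008],[0,0,0]],[[0,-0.008,0.008],[0,0,0]],[[0,-0.008,0.008],[0,0,0]],[[0,-0.008,0.008],[0,0,0]]]'
python3 st.py c17
python3 -m pendant '[[[0,-0.006,0.006],[0,0,0]],[[0,-0.006,0.006],[0,0,0]],[[0,-0.006,0.006],[0,0,0]],[[0,-0.006,0.006],[0,0,0]],[[0,-0.006,0.006],[0,0,0]],[[0,-0.006,0.006],[0,0,0]],[[0,-0.006,0.006],[0,0,0]],[[0,-0.006,0.006],[0,0,0]],[[0,-0.006,0.006],[0,0,0]],[[0,-0.006,0.006],[0,0,0]]]'
python3 st.py c18
```

```text
time_s: 23.98
position: [0.5886, -0.1248, 0.0664]
tool_rot: [[-0.992, -0.087, -0.091], [-0.126, 0.688, 0.715], [0.0, 0.721, -0.693]]
ft_force: [-0.3, 0.3, -0.0]
grip_width: 0.0
t 23.975 F [-0.3  0.3 -0. ] T X,w,Z -0.1541 -0.0037 0.0771 phi 43.9 q [ -37.   48.   65.   32.  101. -138.]
time_s: 25.28
position: [0.5887, -0.1252, 0.0577]
tool_rot: [[-0.992, -0.087, -0.09], [-0.125, 0.689, 0.714], [-0.0, 0.72, -0.694]]
ft_force: [0.4, 0.1, 0.2]
grip_width: 0.0001
t 25.275 F [0.4 0.1 0.2] T X,w,Z -0.1545 -0.0036 0.0685 phi 44.0 q [ -37.   49.   65.   31.  100. -139.]
```

View pics/c17.png

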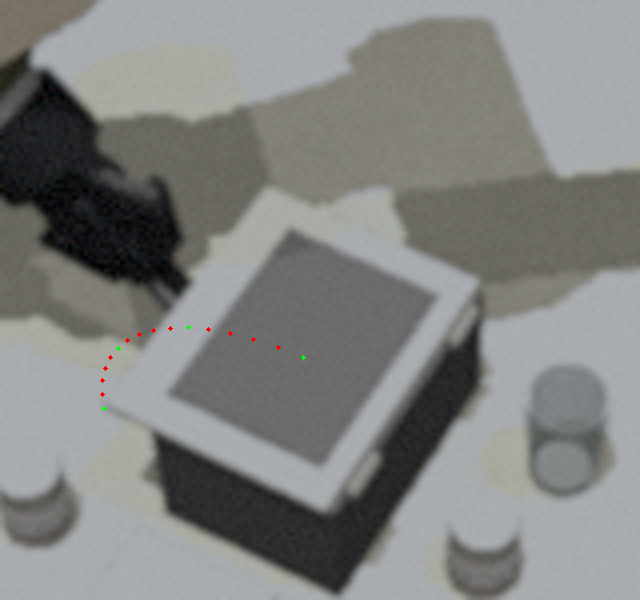

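View pics/c18.png

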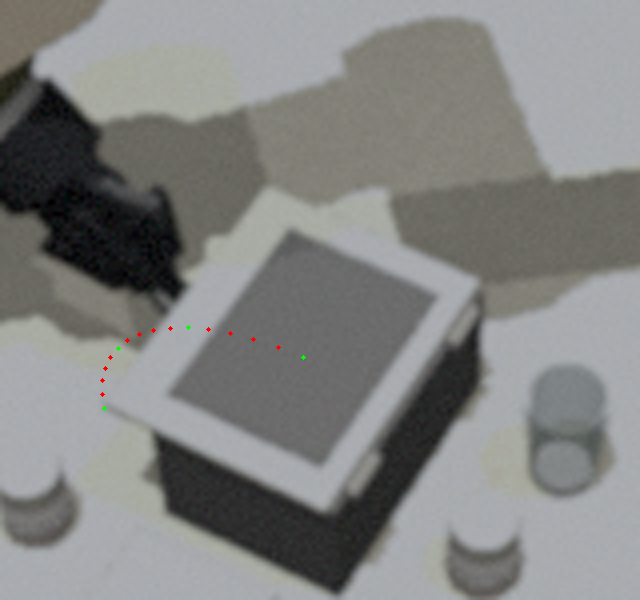

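The lid looks identical in c17 and c18 (corner about 104,405, on the dot for 0 rad) while the finger dropped 9 mm further. It is resting shut and the finger is free. I'll drop away, back out and rise.

```bash
python3 -m pendant '[[[0,-0.035,0.035],[0,0,0]],[[0,-0.035,0.035],[0,0,0]],[[0,-0.12,-0.125],[0,0,0]],[[0,-0.2,-0.208],[0,0,0]],[[0,-0.2,-0.208],[0,0,0]],[[0,-0.2,-0.208],[0,0,0]],[[0,0.2,-0.19],[0,0,0]],[[0,0.3,-0.29],[0,0,0]],[[0,0.3,-0.29],[0,0,0]],[[0,0.3,-0.29],[0,0,0]],[[0,0,0],[0,0,0]],[[0,0,0],[0,0,0]]]'
python3 st.py c19
python3 - <<'E'
from rig import env
import cv2,numpy as np
for n in("scene","top"): cv2.imwrite(f"pics/{n}F.png",env.get_image(n)["image"][:,:,::-1])
a=cv2.imread("pics/c17.png").astype(int)
for k in("c18","c19"):
    b=cv2.imread(f"pics/{k}.png").astype(int); D=np.abs(a-b).max(2)[330:520,90:350]; print(k,(D>40).sum())
E
```

```text
time_s: 26.82
position: [0.6014, -0.2287, 0.2]
tool_rot: [[-0.992, -0.086, -0.09], [-0.125, 0.689, 0.714], [0.001, 0.72, -0.694]]
ft_force: [0.3, -0.2, -1.2]
grip_width: 0.0001
t 26.825 F [ 0.3 -0.2 -1.2] T X,w,Z -0.2587 -0.004 0.2108 phi 43.9 q [ -43.   48.   42.   34.  124. -130.]
c18 0
c19 669
```

View pics/sceneF.png

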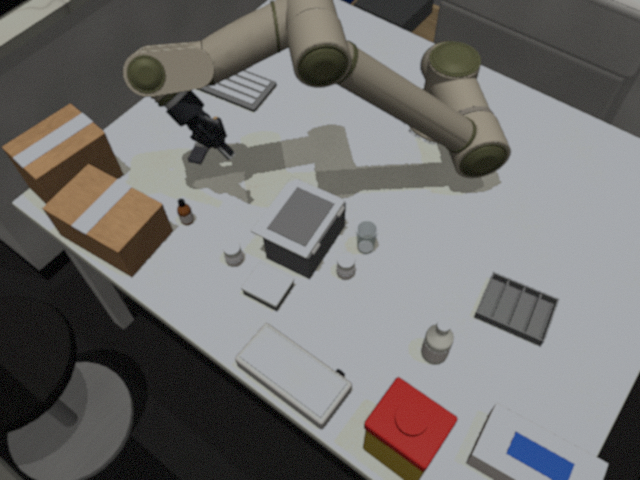

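View pics/topF.png

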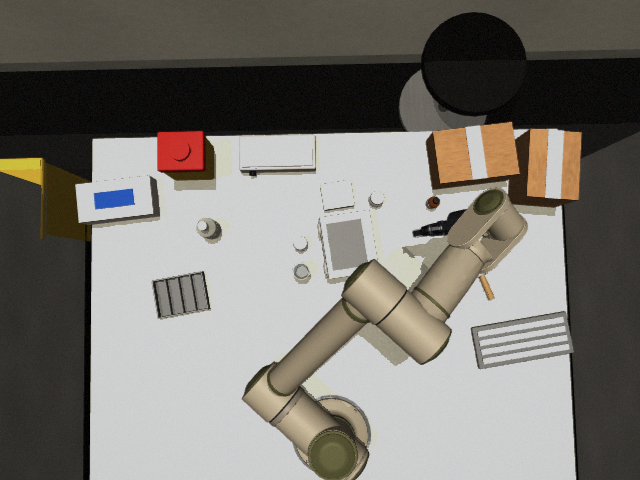

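Run:
```python
import cv2,numpy as np
a=cv2.imread("pics/c17.png").astype(int);b=cv2.imread("pics/c19.png").astype(int)
D=np.abs(a-b).max(2)>40; ys,xs=np.nonzero(D[330:520,90:350]); print(xs.min()+90,xs.max()+90,ys.min()+330,ys.max()+330)
a=cv2.imread("pics/top0.png").astype(int);b=cv2.imread("pics/topF.png").astype(int);D=np.abs(a-b).max(2)>50
for n,(x,y,r) in dict(jar=(302,271,9),potA=(300,243,9),potB=(377,199,11),box=(337,194,18),bottle=(207,228,14),tray=(181,295,28),amber=(432,203,7)).items(): print(n,D[y-r:y+r,x-r:x+r].sum())
```

```text
90 152 330 347
jar 0
potA 0
potB 0
box 0
bottle 0
tray 0
amber 0
```

View pics/c19.png

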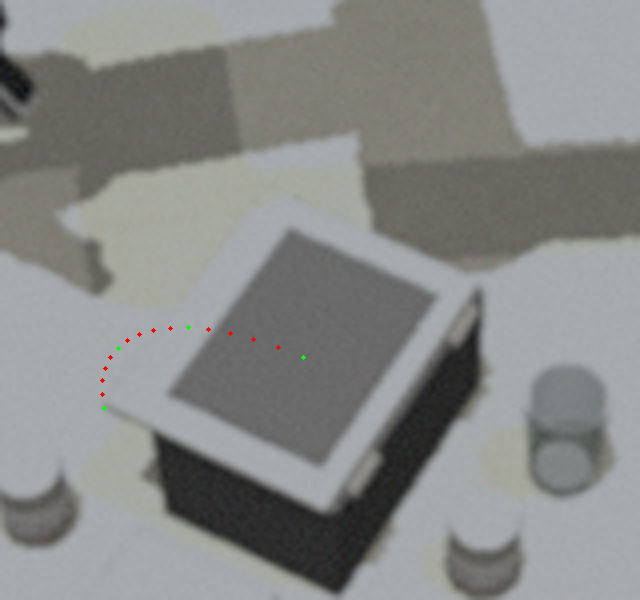

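The lid lies shut and unmoved; the only differing pixels are the gripper's shadow. The seven bystanders I compared are unchanged. Handing in.

```bash
python3 -c "
from rig import env
print(env.close_job())"
```

```text
the job is handed in; nothing more can be done
None
```

The chamber is shut and I handed the job in at about 27 s of the 51 s allowed; no verdict was reported. I nudged the lid from behind to about 1.47 rad and caught it on the back of the closed fingers at about 1.13 rad. I then lowered it, the last part at about 9 mm/s, until it rested shut, then dropped the finger away and withdrew.

**Last checks:**
- The lid's free corner sits on the point predicted for 0 rad, and it did not move while the finger dropped a further 9 mm or after the arm withdrew.
- Wrist force stayed at noise level in every reading during the nudge, catch and lowering.
- The jar, both pots, slide box, both bottles and the tray compared in the top view showed no change. I judged the brush by eye only, because the arm partly hid it.

**Disagreements with the brief:**
- The true fingertip lies about 15.5 mm behind the reported TCP, not 19 mm ahead of it. Two camera views suggested this, and I confirmed it by touching bare table (16 N up), which is the only hard contact I saw.
- Contacts with the lid were about 8 mm off my first estimate of the hinge position. The first push left the lid barely past upright (about 1.54 rad), so I added a second one of about 12 mm.

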